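# Set the grinder's click dial and store it with the setting pin

## Task

Turn the grinder's click dial clockwise, counting the clicks, until it sits in position 5, the orange mark. Then take the red-handled setting pin from its wooden block, push the button at the bottom of the yellow-ringed recess all the way in with the pin's tip to store the setting, and stand the pin back home in its block. Do not disturb the other things on the table or the dial's new setting.

Things in the scene. Friction and masses are not known exactly. Their poses are not given: they have to be found in the camera images.
- dial (a joint): dial angle, rad, growing clockwise (seen from in front of the panel). Nine click positions 0 to 8, 0.349 rad (20 deg) apart: position k reads 0.349*k, so position 5 reads 1.745. Stops at 0 and 8. A sprung ball pulls the dial into the nearest position and holds it there; about 0.1 N m turns it on to the next
- dial_grip (a point): grip point of the dial, on its axis 30 mm out from the panel. Grey disc 48 mm across, 9 mm high, with a fin to turn it by: 44 mm long, 14 mm thick, top 37 mm from the panel; its red-lined end is the pointer. Axes turn with the dial: x along the fin to the pointer, y across the fin, z out of the panel along the dial's axis (35 deg from vertical, leaning to the grinder's front)
- console: the black sloping panel's face; origin on the dial's axis, level with the panel. Axes: x up the slope, y to the left, z out of the panel. Round the dial are nine marks, 0 to 8 clockwise: mark 0 has a white dot beside it and lies at 80 deg to the left of +x, mark 4 at +x, mark 5, broad and orange, 20 deg to its right; the rest are thin and white
- set_recess (a point): centre of the mouth of the round recess (21 mm across, yellow ring round it), level with the panel, 75 mm to the right of the dial's axis. Axes: x up the slope, y to the left, z out of the panel along the recess (35 deg from vertical). The yellow button, 18 mm across, lies at its bottom, its face 12 mm below the mouth
- set_button (a joint): how far the spring button in the recess is pressed, m: 0 out, 0.005 fully in; about 4.5 N holds it fully in and it springs back when let go
- pin_grip (a point): middle of the handle of the loose setting pin (40 g). The handle is red, round, 16 mm across, and reaches 25 mm up and 25 mm down from here; below it a collar 20 mm across and 4 mm high, then a steel shaft 7 mm across and 60 mm long with a tapered tip. Axes: z along the pin from tip to handle. The tip lies 89.5 mm from here, along -z
- pin_tip (a point): tip of the setting pin's steel shaft (4 mm across). Axes as pin_grip
- pin_home (a point): where pin_grip lies when the pin stands home in its wooden block: 93.5 mm above the table, over the centre of the block's hole (11 mm across, 62 mm deep, 17 mm at the mouth). The block is fixed, 56 mm square (66 mm at its foot), its top 64 mm above the table; the pin's collar rests on it. z up
- grinder: electric grinder, fixed: 0.20 m front to back, 0.16 m wide; black front panel sloping up at 35 deg from level (front edge 35 mm, back edge 121 mm above the table), behind it a white tower to 192 mm and a hopper to 276 mm. Origin at the centre of its foot; x to its back, y to its left, z up; the front faces the robot
- mug_mid (a point): dark enamel mug, 88 mm across and 80 mm high, a bystander; half-way up
- lemon_mid (a point): lemon, 71 mm long and 51 mm high, a bystander; its centre
- spice_jar_mid (a point): spice jar with a red cap, 45 mm across and 106 mm high, a bystander; half-way up
- heart_cutter_mid (a point): heart-shaped tin biscuit cutter, 55 mm across and 24 mm high, a bystander; half-way up
Not all that is in view belongs to the job. Of the things shaped like the part that bears pin_grip, the red one is meant.

How it is judged:
On the way, in this order (a step that is already met when the one before it is completed fails the run):
1. the dial sits in position 5 (value of joint dial between 1.6455 and 1.8455 rad), for 0.5 s.
2. the button is pushed in with the pin's tip, the dial still in position 5 (all of step 1 and value of joint set_button above 0.0035 m and z of pin_tip in the frame of set_recess below -0.012 m and distance between pin_tip and set_recess below 0.024 m), for 0.1 s.
At the end, for the whole second after the job is handed in: The dial rests in position 5 (within 0.1 rad of 1.745), the button has sprung back out (under 1.5 mm in), and the pin stands upright (within 0.15 rad) in its block with its handle's middle within 12 mm of the home point (all of step 1 and value of joint set_button below 0.0015 m and distance between pin_grip and pin_home below 0.012 m and angle between pin_grip's own z axis and vertical below 0.15 rad and velocity of joint dial between -0.1 and 0.1 rad/s); the robot touches nothing.
It fails at once if the mug is moved by more than 30 mm (distance of mug_mid from where it was at the start of the episode above 0.03 m).
It fails at once if the lemon is moved by more than 30 mm (distance of lemon_mid from where it was at the start of the episode above 0.03 m).
It fails at once if the spice jar is moved by more than 30 mm (distance of spice_jar_mid from where it was at the start of the episode above 0.03 m).
It fails at once if the heart cutter is moved by more than 30 mm (distance of heart_cutter_mid from where it was at the start of the episode above 0.03 m).
It also fails if it takes over 58 s, if anything falls off the work surface, if the arm or the gripper's body presses on something with over 40 N, if the wrist force passes 120 N, or if a joint passes its speed limit or range.

## Robot

A 6-joint arm with a two-finger parallel gripper is mounted at the origin on the work surface; the furniture and walls round the work are solid. World frame = base frame: x ahead of the robot, y to its left, z up, the work surface at z = 0. Lengths are in m, angles in rad, forces in N, time in s.
With the tool pointing down it reaches from about 0.3 to 0.75 m from the base axis. Payload 8.5 kg.
Tool frame: the origin (TCP) lies on the centre line of the jaws, within the pads' length; the fingertips stand 8 mm ahead of it and the grasp point (between the pads) lies 11 mm behind it (ctrl.tip_reach is the distance from the TCP to the fingertips, in m); z points along the fingers, y is the line along which they close (so a half turn about z gives the same grasp; the last joint's range is limited). The gripper opens to 88 mm and grips with 3 to 60 N. Pads are 18 mm wide; open, the fingers measure 123 mm over their backs; the gripper's body (75 mm by 187 mm) begins 45 mm behind the grasp point.
Start: joints at [1.041, 0.381, 1.297, -0, 1.464, -0.215], TCP at [0.17, 0.523, 0.247] pointing down, gripper open.
Joint ranges: [-3.11, 3.11], [-0.89, 2.33], [0.22, 2.48], [-1.42, 4.56], [0.17, 2.85], [-2.88, 2.88]. Speed limits (rad/s): [2.39, 2.39, 3.14, 3.14, 3.14, 3.14].

## Interface

Orientations are given as a unit quaternion [w, x, y, z].
In Python, from rig import ctrl gives the robot as it stands. The module is installed in compiled form; this text tells all that it offers.
- The arm moves only by the tool apply_moves, never from a script. Its argument "rows" is a list that holds one entry, the list of rows, each a list of 7 numbers: the shift along the tool's x, y, z normalised to -1 to 1, where 1 is 0.5 m, then the turn, a rotation vector about the tool's x, y, z normalised to -1 to 1, where 1 is 90 degrees, then the closure, from 0 (fully open) to 1 (shut). A call has exactly 8 rows; each row is the pose to reach, as a shift and turn from the pose commanded when the call began, along the tool's axes at that moment; what a row does not reach only later rows make up. A row lasts 1/8 s, in which the tool goes at most 62.5 mm and 10.7 degrees, less where a joint would pass 70% of its speed; a pose out of reach is approached as far as the arm can. A call with a number of a shift or a turn outside -1 to 1 is refused whole. A call with a gripper value outside its range is refused whole. The fingers move at their own pace and stop on an object; the grip force is fixed at half the most. Time passes only in rows, so rows that repeat a pose let the fingers close, or fill a call up. It gives the time, the measured TCP pose, the force, the opening and the grip force at its end, in the units of the state.
- ctrl.state(): the state, without advancing time (a new reading comes with each control period).
- ctrl.capture(name): name is "scene" or "side" or "wrist"; returns a dict with "pixels" (420x560x3 uint8, red, green, blue), "fx", "fy", "cx", "cy" (pixels), "T" (4x4, takes a point from camera to world coordinates). Camera axes: x right, y down, z forward; pixel columns grow to the right and rows downward; lengths in m; the calibration is good to about 2 mm. The wrist camera is an equidistant fisheye: a pixel r from the principal point sees the ray r / f radians off the axis. A picture is of the moment at which its call begins. There is no depth.
- ctrl.job_done(): hands the job in; it is judged then, once.
The state is a dict: "time": time; "joint_pos": joint angles; "qd": joint speeds; "joint_torque": joint torques, N m; "tool_pos": TCP position; "ee_rot": TCP orientation; "contact_force": force on the tool from outside, world axes, zero at the start; "wrist_torque": the same for the moment, N m; "gripper_width": finger opening in m; "finger_force": force on a finger pad.
Only numpy, scipy, OpenCV 4.12 (cv2) and the standard library are available. Lean on these libraries where they do the work, as an engineer would, in place of code of your own. Each camera call takes 0.05 s, during which the arm holds its last target. There are 200 camera calls.

## Working session

There is one attempt and no reset: what is moved stays moved. The work goes in short steps, Python scripts to look and compute and a tool call to move; the robot and the scene stay as the last step left them, time stands still between calls to the robot, and variables do not carry over. Pictures are saved under pics/ and viewed, at most 10 in all, crops included, and the job is handed in when it is done.

Besides the shell and the picture viewer there is one more tool, called after "Emit:" in YAML: its name, and indented under it one key for each argument. apply_moves: Moves the arm, as the interface text tells. Its arguments: {"type":"object","properties":{"rows":{"type":"array","items":{"type":"array","items":{"type":"array","items":{"type":"number","minimum":-1,"maximum":1}}}}},"required":["rows"]}

```bash
mkdir -p pics; cat > h.py <<'E'
import numpy as np, cv2
from scipy.spatial.transform import Rotation as R
from rig import ctrl
def cap(n):
    c=ctrl.capture(n); c['T']=np.array(c['T']); c['pixels']=np.array(c['pixels']); return c
def save(c,f,box=None,s=1):
    im=c['pixels'][...,::-1]
    if box: im=im[box[1]:box[3],box[0]:box[2]]
    cv2.imwrite('pics/'+f,cv2.resize(im,None,fx=s,fy=s,interpolation=cv2.INTER_CUBIC))
def ray(c,u,v,fish=False):
    x,y=(u-c['cx'])/c['fx'],(v-c['cy'])/c['fy']
    if fish:
        r=np.hypot(x,y); d=np.array([x/r*np.sin(r),y/r*np.sin(r),np.cos(r)]) if r>1e-9 else np.array([0,0,1.])
    else: d=np.array([x,y,1.]); d/=np.linalg.norm(d)
    return c['T'][:3,3],c['T'][:3,:3]@d
def plane(c,u,v,z,fish=False):
    o,d=ray(c,u,v,fish); return o+d*(z-o[2])/d[2]
def proj(c,p,fish=False):
    q=c['T'][:3,:3].T@(np.array(p)-c['T'][:3,3])
    if fish:
        r=np.hypot(q[0],q[1]); th=np.arctan2(r,q[2]); x,y=q[0]/r*th,q[1]/r*th
    else: x,y=q[0]/q[2],q[1]/q[2]
    return np.array([c['cx']+c['fx']*x,c['cy']+c['fy']*y])
def tri(rs):
    A=sum(np.eye(3)-np.outer(d,d) for o,d in rs); b=sum((np.eye(3)-np.outer(d,d))@o for o,d in rs)
    p=np.linalg.solve(A,b); return p,[np.linalg.norm(np.cross(p-o,d)) for o,d in rs]
def blobs(c,lo,hi,amin=15):
    hsv=cv2.cvtColor(c['pixels'],cv2.COLOR_RGB2HSV); m=cv2.inRange(hsv,np.array(lo),np.array(hi))
    n,l,s,ce=cv2.connectedComponentsWithStats(m)
    return [(ce[i].round(1).tolist(),s[i].tolist()) for i in range(1,n) if s[i][4]>=amin]
E
python3 - <<'E'
from h import *
ims=[]
for n in ['scene','side','wrist']:
    c=cap(n); save(c,n+'0.png'); print(n,c['fx'],c['cx'],c['cy'],c['T'].round(3).tolist())
    for nm,lo,hi in [('red',(0,140,80),(6,255,255)),('red2',(172,140,80),(180,255,255)),('yel',(22,130,120),(35,255,255)),('org',(8,150,120),(20,255,255))]:
        print(nm,blobs(c,lo,hi,12))
print(ctrl.state(),ctrl.tip_reach)
E
```

```text
scene 421.6264721454823 278.31437227994735 213.9839323842456 [[-0.716, -0.479, 0.508, -0.05], [-0.699, 0.479, -0.532, 0.58], [0.011, -0.735, -0.677, 0.807], [0.0, 0.0, 0.0, 1.0]]
red [([277.1, 151.7], [271, 149, 13, 5, 26])]
red2 []
yel [([277.9, 223.0], [276, 221, 5, 5, 20]), ([237.2, 314.6], [234, 310, 7, 10, 51])]
org []
side 405.905933427526 286.53226788880204 206.94643262526398 [[0.92, -0.225, 0.32, 0.214], [-0.391, -0.566, 0.726, -0.643], [0.018, -0.793, -0.609, 0.641], [0.0, 0.0, 0.0, 1.0]]
red [([401.6, 234.0], [391, 227, 22, 15, 178]), ([323.6, 279.3], [320, 276, 8, 7, 43])]
red2 []
yel [([193.9, 182.8], [182, 177, 26, 12, 184])]
org [([321.4, 301.0], [303, 285, 40, 31, 515])]
wrist 325.19226210127806 278.96984762710525 210.62007914337644 [[0.31, 0.918, 0.249, 0.106], [0.951, -0.298, -0.083, 0.543], [-0.002, 0.262, -0.965, 0.385], [0.0, 0.0, 0.0, 1.0]]
red []
red2 []
yel [([148.8, 350.5], [140, 343, 20, 13, 154])]
org []
{'time': 0.15, 'joint_pos': array([ 1.04071592e+00,  3.81016375e-01,  1.29802691e+00,  8.89140666e-06,
        1.46359974e+00, -2.15310051e-01]), 'qd': array([-0.00116957, -0.00257868, -0.00190872, -0.00010656, -0.00021649,
       -0.00015525]), 'joint_torque': array([ 2.15672218e-03, -4.38075900e+01, -2.24617195e+01,  7.13503431e-02,
        3.43534467e-02, -6.04300294e-05]), 'tool_pos': array([0.17017881, 0.52279526, 0.24631311]), 'ee_rot': array([-1.95351436e-04,  1.56736692e-01,  9.87640285e-01, -4.87523631e-04]), 'contact_force': array([ 0.39774554, -0.45882428,  0.19775809]), 'wrist_torque': array([ 0.02322988, -0.04045593,  0.02924938]), 'finger_force': 0.0, 'gripper_width': 0.08820511759145806} 0.008
```

View pics/scene0.png

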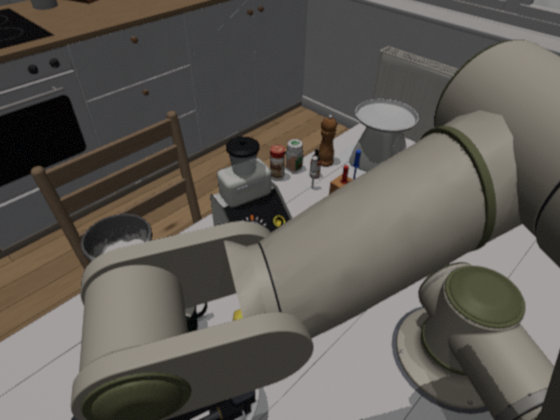

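View pics/side0.png

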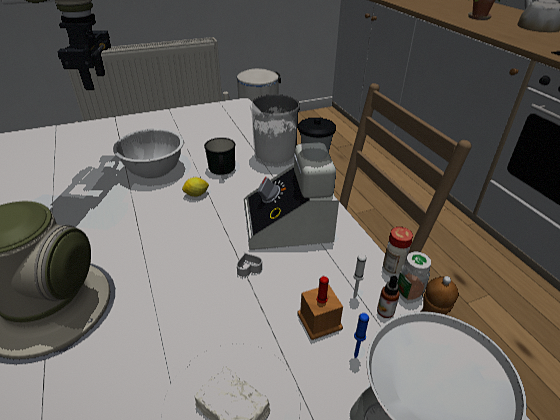

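Side view: grinder at about (290,205), dial (268,190), yellow ring (275,213). The red-handled pin stands in its block at (323,290). There are three pin-shaped candidates: red (323,290), blue (361,330) and grey (360,268). The red one in the wooden block fits. I'll confirm with a crop and measure.

```bash
python3 - <<'E'
from h import *
s=cap('side'); c=cap('scene')
a=cv2.resize(s['pixels'][165:345,235:385],None,fx=3.2,fy=3.2,interpolation=cv2.INTER_CUBIC)
b=cv2.resize(c['pixels'][140:260,210:360][:, :],None,fx=2,fy=2,interpolation=cv2.INTER_CUBIC)
o=np.zeros((576,790,3),np.uint8); o[:,:480]=a[:576,:480]; o[:240,485:785]=b
o=np.clip(o.astype(float)*1.5,0,255).astype(np.uint8)
cv2.imwrite('pics/c1.png',o[...,::-1])
for n,k in (('side',s),('scene',c)):
    for nm,lo,hi in [('yel',(18,80,60),(36,255,255)),('red',(0,140,60),(7,255,255)),('red',(172,120,60),(180,255,255)),('org',(5,120,60),(18,255,255))]:
        print(n,nm,blobs(k,lo,hi,5))
E
```

```text
side yel [([194.6, 185.3], [182, 177, 27, 17, 319]), ([23.0, 217.2], [0, 202, 51, 45, 1248]), ([274.9, 212.7], [270, 207, 11, 12, 46]), ([391.9, 227.9], [390, 225, 7, 8, 14]), ([410.2, 232.4], [403, 225, 12, 17, 26]), ([57.1, 238.7], [53, 233, 10, 12, 15]), ([397.2, 233.8], [396, 232, 4, 4, 5]), ([62.5, 238.8], [60, 236, 6, 7, 11]), ([1.7, 244.2], [0, 242, 5, 5, 12]), ([5.3, 248.3], [0, 245, 13, 7, 33]), ([47.7, 258.7], [45, 249, 7, 22, 31]), ([53.7, 253.8], [53, 252, 3, 5, 6]), ([50.4, 265.0], [50, 263, 2, 5, 5]), ([382.2, 307.8], [380, 307, 5, 3, 8])]
side red [([401.6, 234.1], [391, 227, 22, 15, 191]), ([402.2, 243.9], [400, 243, 5, 3, 12]), ([323.6, 279.5], [320, 276, 8, 8, 45]), ([323.6, 287.5], [322, 285, 4, 6, 11]), ([322.3, 294.7], [320, 291, 5, 8, 22]), ([319.6, 300.5], [317, 296, 7, 8, 19]), ([326.0, 300.0], [325, 298, 3, 5, 7])]
side red []
side org [([463.4, 6.2], [462, 5, 4, 3, 5]), ([502.0, 5.8], [500, 5, 5, 2, 5]), ([520.6, 11.0], [519, 10, 4, 3, 5]), ([446.8, 16.4], [445, 15, 4, 4, 5]), ([508.2, 17.6], [507, 16, 3, 4, 5]), ([509.8, 37.3], [507, 35, 6, 5, 9]), ([505.0,
[... 7803 characters left out ...]
), ([557.4, 382.4], [556, 380, 4, 6, 7])]
scene yel [([278.3, 220.6], [273, 215, 13, 13, 99]), ([237.4, 314.7], [233, 309, 10, 11, 75]), ([219.4, 412.0], [219, 410, 2, 5, 5])]
scene red [([276.2, 152.8], [271, 149, 14, 9, 51]), ([345.5, 167.2], [344, 166, 4, 3, 10]), ([343.4, 175.3], [343, 173, 2, 5, 7]), ([344.0, 180.9], [341, 177, 6, 7, 17])]
scene red []
scene org [([328.7, 122.7], [321, 118, 16, 10, 116]), ([323.8, 131.2], [321, 127, 8, 8, 24]), ([324.0, 150.6], [319, 141, 12, 16, 96]), ([276.3, 148.6], [270, 145, 15, 11, 62]), ([323.6, 162.4], [318, 160, 13, 5, 38]), ([337.9, 182.0], [331, 175, 15, 14, 95]), ([347.6, 179.2], [346, 177, 5, 5, 16]), ([251.5, 217.3], [250, 215, 4, 6, 22])]
```

View pics/c1.png

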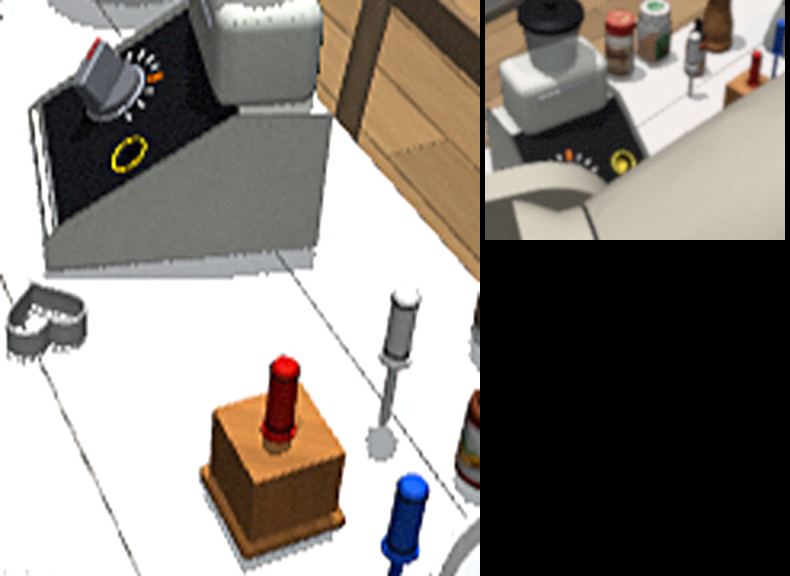

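Crop confirms the red pin standing in the block at side px (323,290). The pointer is at the left, near mark 0, with the orange mark at side px (283,189).

```bash
python3 - <<'E'
from h import *
s=cap('side'); c=cap('scene')
def P(n,a,b):
    p,e=tri([ray(s,*a),ray(c,*b)]); print(n,p.round(4),np.round(e,4)); return p
P('ring',(275,212.7),(278.8,221))
P('orange',(283,188.6),(251.5,217.3))
P('pintop',(323.8,278.5),(345.7,166.8))
for nm,u,v,z in [('ft_front_r',249.7,250,0),('ft_back_r',332.5,248.8,0),('pin collar/blocktop',322,300.5,.066),('pintop',323.8,278.5,.117)]: print(nm,plane(s,u,v,z).round(4))
# panel right-edge: front lower corner, back
for nm,u,v,z in [('panel fr right',235+55/3.2,165+225/3.2,.035),('panel back right',235+240/3.2,165+112/3.2,.121),('panel fr left',235+33/3.2,165+106/3.2,.035)]: print(nm,plane(s,u,v,z).round(4))
for nm,u,v in [('top front',235+212/3.2,165+412/3.2),('top right',235+343/3.2,165+457/3.2),('front',235+248/3.2,165+488/3.2),('back',235+302/3.2,165+388/3.2)]: print(nm,plane(s,u,v,.064).round(4))
for nm,u,v,z in [('mug',220,155,.06),('lemon',195,186,.025),('jar',401,234,.106),('cutter',250,264,.012),('blue top',362,316,.1),('grey top',361,258,.1),('bottle',392,283,.08)]: print(nm,plane(s,u,v,z).round(3))
E
```

```text
ring [0.48   0.0228 0.0737] [0.0007 0.0007]
orange [0.5218 0.0767 0.0943] [0.0009 0.0009]
pintop [ 0.4697 -0.2297  0.1173] [0.0003 0.0003]
ft_front_r [0.4098 0.0033 0.    ]
ft_back_r [ 0.5867 -0.0637  0.    ]
pin collar/blocktop [ 0.4672 -0.2352  0.066 ]
pintop [ 0.4695 -0.2296  0.117 ]
panel fr right [0.4197 0.0108 0.035 ]
panel back right [ 0.5434 -0.0201  0.121 ]
panel fr left [0.4499 0.1501 0.035 ]
top front [ 0.44   -0.2055  0.064 ]
top right [ 0.4938 -0.2618  0.064 ]
front [ 0.4361 -0.2606  0.064 ]
back [ 0.4961 -0.209   0.064 ]
mug [0.439 0.337 0.06 ]
lemon [0.347 0.264 0.025]
jar [ 0.673 -0.173  0.106]
cutter [ 0.393 -0.05   0.012]
blue top [ 0.498 -0.312  0.1  ]
grey top [ 0.567 -0.197  0.1  ]
bottle [ 0.599 -0.257  0.08 ]
```

```bash
cat >> h.py <<'E'
yaw=np.radians(-12.4); c35,s35=np.cos(np.radians(35)),np.sin(np.radians(35))
L=np.array([-np.sin(yaw),np.cos(yaw),0]); U=np.array([c35*np.cos(yaw),c35*np.sin(yaw),s35]); N=np.cross(U,L)
RING=np.array([.4800,.0228,.0737]); DIAL=RING+.075*L
PIN=np.array([.468,-.232,.0935])
def frame(z,y):
    z=z/np.linalg.norm(z); y=y-z*(y@z); y/=np.linalg.norm(y); return np.column_stack([np.cross(y,z),y,z])
def delta(p,Rt):
    s=ctrl.state(); q=s['ee_rot']; R0=R.from_quat([q[1],q[2],q[3],q[0]])
    d=R0.inv().apply(np.array(p)-s['tool_pos'])/.5
    w=(R0.inv()*R.from_matrix(Rt)).as_rotvec()/(np.pi/2)
    print('t',round(s['time'],2),'delta',np.r_[d,w].round(4).tolist(),'tcp',s['tool_pos'].round(4),'J',s['joint_pos'].round(2)); return d,w
def dialR(a):  # pointer a deg left of upslope; tool y across fin
    a=np.radians(a); f=np.cos(a)*U+np.sin(a)*L; return frame(-N,np.cross(f,N))
E
python3 - <<'E'
from h import *
s=cap('side')
print(N.round(3),U.round(3),L.round(3),DIAL.round(4))
Rt=dialR(80); print(Rt.round(3)); delta(DIAL+.139*N,Rt)
for a in [(370,350),(440,320),(355,395)]: print(plane(s,*a,.1).round(3))
E
```

```text
[-0.56   0.123  0.819] [ 0.8   -0.176  0.574] [0.215 0.977 0.   ] [0.4961 0.0961 0.0737]
[[ 0.35   0.751  0.56 ]
 [ 0.931 -0.343 -0.123]
 [ 0.1    0.565 -0.819]]
t 0.4 delta [-0.7253, -0.6256, 0.1183, -0.3469, -0.2629, 1.0125] tcp [0.1703 0.5229 0.2466] J [ 1.04  0.38  1.3  -0.    1.46 -0.22]
[ 0.477 -0.371  0.1  ]
[ 0.611 -0.367  0.1  ]
[ 0.42  -0.422  0.1  ]
```

Emit:
apply_moves:
  rows:
    - [[-0.09,-0.078,0.015,-0.035,-0.026,0.1,0],[-0.18,-0.156,0.03,-0.07,-0.053,0.2,0.1],[-0.27,-0.235,0.044,-0.105,-0.079,0.3,0.2],[-0.363,-0.313,0.059,-0.139,-0.105,0.4,0.4],[-0.453,-0.391,0.074,-0.174,-0.131,0.5,0.4],[-0.544,-0.469,0.089,-0.208,-0.158,0.6,0.4],[-0.635,-0.547,0.104,-0.243,-0.184,0.7,0.4],[-0.7253,-0.6256,0.1183,-0.277,-0.21,0.8,0.4]]

```text
time: 1.4
tool_pos: [0.419, 0.1113, 0.1879]
ee_rot: [0.183, 0.696, 0.672, 0.175]
contact_force: [1.0, 1.2, 0.4]
gripper_width: 0.0529
finger_force: 0.0
```

```bash
python3 - <<'E'
from h import *
delta(DIAL+.139*N,dialR(80))
E
```

```text
t 1.4 delta [0.0037, -0.0018, -0.0003, -0.0674, -0.0548, 0.2085] tcp [0.419  0.1113 0.1879] J [-0.01  0.09  2.01 -0.03  0.53  0.06]
```

Emit:
apply_moves:
  rows:
    - [[0.001,0,0,-0.02,-0.015,0.06,0.4],[0.002,0,0,-0.04,-0.03,0.12,0.4],[0.003,-0.001,0,-0.06,-0.045,0.18,0.4],[0.0037,-0.0018,0,-0.0674,-0.0548,0.2085,0.4],[0.0037,-0.0018,0,-0.0674,-0.0548,0.2085,0.4],[0.0037,-0.0018,0,-0.0674,-0.0548,0.2085,0.4],[0.0037,-0.0018,0,-0.0674,-0.0548,0.2085,0.4],[0.0037,-0.0018,0,-0.0674,-0.0548,0.2085,0.4]]

```text
time: 2.4
tool_pos: [0.4176, 0.115, 0.1872]
ee_rot: [0.216, 0.791, 0.533, 0.207]
contact_force: [0.4, -0.2, 0.1]
gripper_width: 0.0531
finger_force: 0.0
```

```bash
python3 - <<'E'
from h import *
w=cap('wrist')
delta(DIAL+.139*N,dialR(80))
for n,p in [('ring',RING),('dial',DIAL),('pointer',DIAL+.037*N+.022*(np.cos(np.radians(80))*U+np.sin(np.radians(80))*L)),('orange',DIAL+.038*(np.cos(np.radians(20))*U-np.sin(np.radians(20))*L))]: print(n,proj(w,p,True).round(1))
im=w['pixels']; im=np.clip(im.astype(float)*1.3,0,255).astype(np.uint8)
cv2.imwrite('pics/w1.png',im[...,::-1])
for nm,lo,hi in [('yel',(18,80,60),(36,255,255)),('red',(0,120,60),(7,255,255)),('org',(8,120,60),(18,255,255))]: print(nm,[b for b in blobs(w,lo,hi,25)][:12])
E
```

```text
t 2.45 delta [-0.0029, 0.0027, 0.0006, -0.0019, -0.0008, 0.0035] tcp [0.4176 0.115  0.1872] J [ 0.09  0.11  2.04 -0.42  0.44  0.81]
ring [293.6 277.5]
dial [280.5 202. ]
pointer [280.8 185.2]
orange [322.5 209.5]
yel [([39.3, 105.5], [3, 73, 75, 66, 3653]), ([294.5, 277.1], [279, 264, 33, 30, 592]), ([145.4, 306.7], [136, 279, 24, 57, 760]), ([416.5, 308.3], [410, 280, 12, 56, 332]), ([382.9, 350.4], [173, 334, 326, 29, 1022])]
red [([292.9, 198.3], [285, 184, 16, 28, 99])]
org [([323.1, 210.9], [316, 206, 16, 10, 116])]
```

View pics/w1.png

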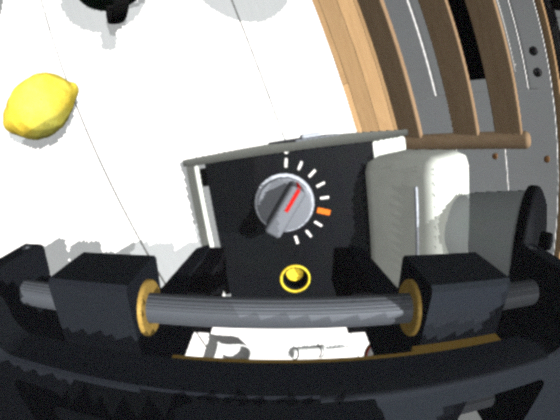

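Wrist view: the dial is at (281,203), fin from (272,234) to (300,183), red pointer line pointing up-right. The orange mark is at (323,211), ring (294,277), mark 0's dot (287,155). The pointer isn't at mark 0, so I'll measure its angle.

```bash
python3 - <<'E'
from h import *
w=cap('wrist')
def onp(u,v,h):
    o,d=ray(w,u,v,True); t=((DIAL+h*N-o)@N)/(d@N); p=o+t*d-DIAL; return np.array([p@U,p@L])*1000
hsv=cv2.cvtColor(w['pixels'],cv2.COLOR_RGB2HSV); m=cv2.inRange(hsv,(0,120,60),(7,255,255))
m|=cv2.inRange(hsv,(170,120,60),(180,255,255))
ys,xs=np.nonzero(m); k=(abs(xs-293)<15)&(abs(ys-198)<20)
P=np.array([onp(x,y,.037) for x,y in zip(xs[k],ys[k])]); c=P.mean(0); v=np.linalg.svd(P-c)[2][0]
print('red centroid mm',c,'dir',np.degrees(np.arctan2(v[1],v[0])),'centroid ang',np.degrees(np.arctan2(c[1],c[0])),'extent',np.ptp((P-c)@v))
for n,u,v_,h in [('ring',294.8,278.5,0),('orange',323.1,210.9,0),('mark0',287,160,0),('fin lowend',272,234,.037),('fin top',300,183,.037)]: print(n,onp(u,v_,h).round(1))
E
```

```text
red centroid mm [11.2364511 10.1103643] dir -126.75049099744611 centroid ang 41.980333058822815 extent 22.853213518265584
ring [  1.  -76.2]
orange [ 36.1 -14.4]
mark0 [11.7 35.6]
fin lowend [ -9.5 -15.5]
fin top [18.4 20.9]
```

```bash
python3 - <<'E'
from h import *
w=cap('wrist')
def onp(u,v,h):
    o,d=ray(w,u,v,True); t=((DIAL+h*N-o)@N)/(d@N); p=o+t*d-DIAL; return np.array([p@U,p@L])*1000
g=w['pixels'].max(2); m=((g>110)).astype(np.uint8); m[:,:270]=0;m[:, 340:]=0;m[:145]=0;m[250:]=0
n,l,s,ce=cv2.connectedComponentsWithStats(m)
Q=[]
for i in range(1,n):
    if 4<s[i][4]<150:
        p=onp(*ce[i],0); r=np.hypot(*p); print(ce[i].round(1),s[i][4],p.round(1),r.round(1),np.degrees(np.arctan2(p[1],p[0])).round(1))
b=w['pixels'][140:290,215:365]; cv2.imwrite('pics/w2.png',np.clip(cv2.resize(b,None,fx=4,fy=4,interpolation=cv2.INTER_CUBIC)[...,::-1].astype(float)*1.3,0,255))
E
```

```text
[285.9 151.9] 14 [11.8 42.6] 44.3 74.5
[285.5 162.5] 38 [10.  33.7] 35.1 73.4
[299.6 165.4] 40 [21.6 29.2] 36.3 53.5
[311.6 172.9] 41 [30.8 21.1] 37.3 34.4
[320.1 184.1] 40 [36.7 10.1] 38.1 15.3
[324.4 197.3] 37 [38.9 -2.2] 38.9 -3.2
[323.1 211. ] 99 [ 36.1 -14.5] 38.9 -21.8
[317.8 223.3] 34 [ 29.8 -25.1] 38.9 -40.1
[308.3 233.1] 35 [ 20.  -32.8] 38.5 -58.6
[296.2 239.4] 34 [  8.2 -36.9] 37.8 -77.4[ WARN:0@0.765] global loadsave.cpp:1063 imwrite_ Unsupported depth image for selected encoder is fallbacked to CV_8U.
```

View pics/w2.png

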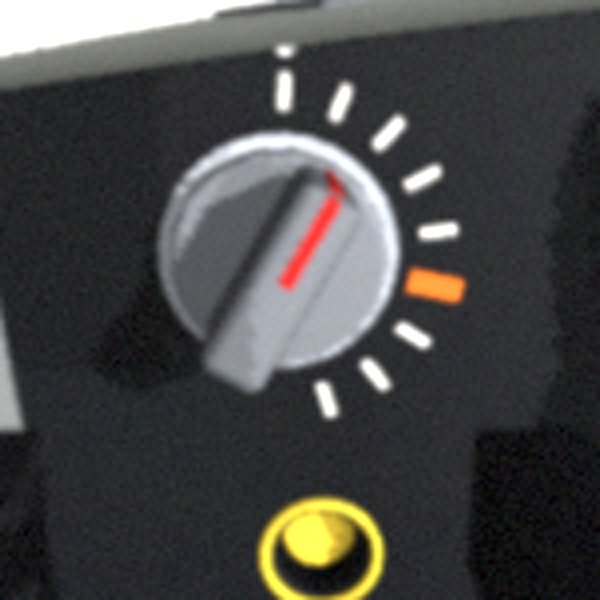

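The marks count off cleanly: dot/mark 0 at (286,162), orange/mark 5 at (323,211). The red line reads about 55° after the fit, so the dial is at position 1 (60°) and needs 4 clicks = 80°.

```bash
python3 - <<'E'
import re
t=open('h.py').read()
t=t.replace("RING=np.array([.4800,.0228,.0737]); DIAL=RING+.075*L","""_U,_L=np.array([.800,-.1759,.5736]),np.array([.2147,.9767,0])
DIAL=np.array([.4961,.0961,.0737])+.0028*_U-.0014*_L; RING=DIAL-.075*L""").replace("radians(-12.4)","radians(-13.8)")
open('h.py','w').write(t)
E
python3 - <<'E'
from h import *
print(DIAL,RING)
delta(DIAL+.138*N,dialR(60)); delta(DIAL+.022*N,dialR(60))
E
```

```text
[0.49803942 0.0942401  0.07530608] [0.48014941 0.02140503 0.07530608]
t 2.55 delta [-0.0009, 0.0081, 0.0026, -0.0051, -0.0088, 0.2385] tcp [0.4175 0.1151 0.1872] J [ 0.09  0.11  2.04 -0.42  0.44  0.81]
t 2.55 delta [-0.0044, 0.0094, 0.2345, -0.0051, -0.0088, 0.2385] tcp [0.4175 0.1151 0.1872] J [ 0.09  0.11  2.04 -0.42  0.44  0.81]
```

Emit:
apply_moves:
  rows:
    - [[0,0.004,0,0,0,0.1,0.4],[-0.001,0.008,0.003,-0.005,-0.009,0.2,0.4],[-0.001,0.008,0.04,-0.005,-0.009,0.2385,0.4],[-0.002,0.0085,0.09,-0.005,-0.009,0.2385,0.4],[-0.003,0.009,0.14,-0.005,-0.009,0.2385,0.4],[-0.004,0.009,0.18,-0.005,-0.009,0.2385,0.4],[-0.0044,0.0094,0.215,-0.005,-0.009,0.2385,0.4],[-0.0044,0.0094,0.2345,-0.005,-0.009,0.2385,0.4]]

```text
time: 3.55
tool_pos: [0.4862, 0.0971, 0.0925]
ee_rot: [0.18, 0.877, 0.374, 0.24]
contact_force: [0.4, -0.1, -0.1]
gripper_width: 0.0532
finger_force: 0.0
```

```bash
python3 - <<'E'
from h import *
delta(DIAL+.022*N,dialR(60)); w=cap('wrist'); s=cap('side')
o=np.zeros((560,800,3),np.uint8); a=w['pixels'][130:330,180:380]; o[:400,:400]=cv2.resize(a,(400,400)); b=s['pixels'][120:240,210:340]; o[:369,400:]=cv2.resize(b,(400,369),interpolation=cv2.INTER_CUBIC)
cv2.imwrite('pics/d1.png',np.clip(o[:410,:,::-1].astype(float)*1.4,0,255).astype(np.uint8))
E
```

```text
t 3.55 delta [0.0002, 0.0002, -0.0018, -0.0005, 0.0005, -0.0001] tcp [0.4862 0.0971 0.0925] J [ 0.04  0.4   2.04 -0.96  0.19  1.71]
```

View pics/d1.png

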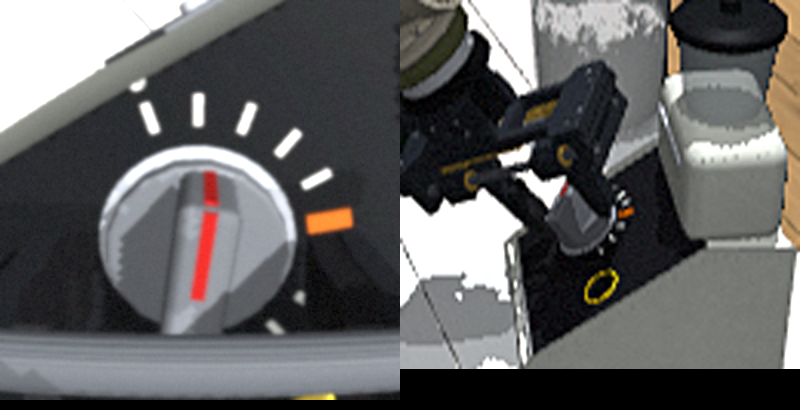

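The pointer is at mark 1, a few degrees past it. But J6 = 1.71 leaves too little range for the 80° turn, so I'll back out, make a half turn, and grasp that way.

Emit:
apply_moves:
  rows:
    - [[0,0,-0.05,0,0,0,0.4],[0,0,-0.1,0,0,-0.1,0.4],[0,0,-0.1,0,0,-0.21,0.4],[0,0,-0.1,0,0,-0.32,0.4],[0,0,-0.1,0,0,-0.43,0.4],[0,0,-0.1,0,0,-0.54,0.4],[0,0,-0.1,0,0,-0.65,0.4],[0,0,-0.1,0,0,-0.76,0.4]]

```text
time: 4.65
tool_pos: [0.4577, 0.1043, 0.1347]
ee_rot: [0.285, 0.513, 0.804, 0.097]
contact_force: [-0.1, -0.2, 0.8]
gripper_width: 0.0525
finger_force: 0.0
```

Emit:
apply_moves:
  rows:
    - [[0,0,0,0,0,-0.11,0.4],[0,0,0,0,0,-0.22,0.4],[0,0,0,0,0,-0.33,0.4],[0,0,0,0,0,-0.44,0.4],[0,0,0,0,0,-0.55,0.4],[0,0,0,0,0,-0.66,0.4],[0,0,0,0,0,-0.77,0.4],[0,0,0,0,0,-0.88,0.4]]

```text
time: 5.65
tool_pos: [0.4577, 0.1043, 0.1347]
ee_rot: [0.281, -0.117, 0.946, -0.107]
contact_force: [0.6, 0.0, -0.1]
gripper_width: 0.0529
finger_force: 0.0
```

```bash
python3 - <<'E'
from h import *
Z=np.diag([-1,-1,1.])
delta(DIAL+.072*N,dialR(56)@Z); delta(DIAL+.022*N,dialR(56)@Z)
E
```

```text
t 5.65 delta [0.0002, -0.0002, 0.0011, 0.0001, 0.0002, -0.3119] tcp [0.4577 0.1043 0.1347] J [ 0.06  0.27  2.05 -0.65  0.29 -1.18]
t 5.65 delta [0.0002, -0.0002, 0.1011, 0.0001, 0.0002, -0.3119] tcp [0.4577 0.1043 0.1347] J [ 0.06  0.27  2.05 -0.65  0.29 -1.18]
```

Emit:
apply_moves:
  rows:
    - [[0,0,0,0,0,-0.11,0.4],[0,0,0,0,0,-0.22,0.4],[0,0,0.0,0,0,-0.312,0.4],[0,0,0.03,0,0,-0.312,0.4],[0,0,0.06,0,0,-0.312,0.4],[0,0,0.085,0,0,-0.312,0.4],[0,0,0.101,0,0,-0.312,0.5],[0,0,0.101,0,0,-0.312,0.6]]

```text
time: 6.65
tool_pos: [0.486, 0.0972, 0.0929]
ee_rot: [0.247, -0.341, 0.891, -0.171]
contact_force: [-0.6, -0.8, 0.1]
gripper_width: 0.0361
finger_force: 0.0
```

Emit:
apply_moves:
  rows:
    - [[0,0,0,0,0,0,0.7],[0,0,0,0,0,0,0.8],[0,0,0,0,0,0,1],[0,0,0,0,0,0,1],[0,0,0,0,0,0,1],[0,0,0,0,0,0,1],[0,0,0,0,0,0,1],[0,0,0,0,0,0,1]]

```text
time: 7.65
tool_pos: [0.4854, 0.0974, 0.0929]
ee_rot: [0.247, -0.341, 0.891, -0.171]
contact_force: [-5.2, 2.8, 3.0]
gripper_width: 0.0137
finger_force: 30.0
```

```bash
python3 - <<'E'
from h import *
Z=np.diag([-1,-1,1.])
delta(DIAL+.022*N,dialR(56)@Z);delta(DIAL+.022*N,dialR(-20)@Z); s=ctrl.state(); print(s['wrist_torque'],s['contact_force'],s['finger_force'],s['gripper_width'])
E
```

```text
t 7.65 delta [-0.0006, -0.0011, -0.0002, 0.0005, -0.0004, -0.0032] tcp [0.4854 0.0974 0.0929] J [ 0.04  0.4   2.04 -0.96  0.19 -1.36]
t 7.65 delta [-0.0006, -0.0011, -0.0002, 0.0001, -0.0007, 0.8413] tcp [0.4854 0.0974 0.0929] J [ 0.04  0.4   2.04 -0.96  0.19 -1.36]
[0.26613225 0.7742411  0.24933428] [-5.20196374  2.79295177  3.00025666] 30.000977721065283 0.013686247037386488
```

Emit:
apply_moves:
  rows:
    - [[0,0,0,0,0,0.06,1],[0,0,0,0,0,0.16,1],[0,0,0,0,0,0.26,1],[0,0,0,0,0,0.36,1],[0,0,0,0,0,0.46,1],[0,0,0,0,0,0.56,1],[0,0,0,0,0,0.66,1],[0,0,0,0,0,0.7,1]]

```text
time: 8.65
tool_pos: [0.4854, 0.0983, 0.0928]
ee_rot: [0.3, 0.175, 0.938, -0.016]
contact_force: [-4.9, 8.4, 0.9]
gripper_width: 0.0144
finger_force: 30.0
```

```bash
python3 - <<'E'
from h import *
Z=np.diag([-1,-1,1.])
delta(DIAL+.022*N,dialR(-20)@Z); s=ctrl.state(); print(s['wrist_torque'],s['contact_force'],s['finger_force'],s['gripper_width'],s['wrist_torque']@-N)
E
```

```text
t 8.65 delta [-0.0018, -0.0016, -0.0002, 0.0012, -0.0007, 0.1401] tcp [0.4854 0.0983 0.0928] J [ 0.04  0.4   2.04 -0.96  0.19 -0.26]
[0.89965258 0.90790043 0.97092163] [-4.87567015  8.40095161  0.86845428] 30.001828148961067 0.0143894008678006 -0.4184245626328718
```

Emit:
apply_moves:
  rows:
    - [[0,0,0,0,0,0.07,1],[0,0,0,0,0,0.14,1],[0,0,0,0,0,0.16,1],[0,0,0,0,0,0.16,1],[0,0,0,0,0,0.15,0.8],[0,0,0,0,0,0.15,0.6],[0,0,0,0,0,0.15,0.5],[0,0,0,0,0,0.15,0.4]]

```text
time: 9.65
tool_pos: [0.4862, 0.0971, 0.093]
ee_rot: [0.3, 0.284, 0.91, 0.018]
contact_force: [-0.2, 0.6, 0.5]
gripper_width: 0.0457
finger_force: 0.0
```

Emit:
apply_moves:
  rows:
    - [[0,0,-0.02,0,0,0,0.4],[0,0,-0.06,0,0,0,0.4],[0,0,-0.11,0,0,0,0.4],[0,0,-0.16,0,0,0,0.4],[0,0,-0.21,0,0,0,0.4],[0,0,-0.26,0,0,0,0.4],[0,0,-0.3,0,0,0,0.4],[0,0,-0.3,0,0,0,0.4]]

```text
time: 10.65
tool_pos: [0.4025, 0.1179, 0.2168]
ee_rot: [0.301, 0.284, 0.91, 0.019]
contact_force: [0.3, 0.4, 0.1]
gripper_width: 0.0529
finger_force: 0.0
```

```bash
python3 - <<'E'
from h import *
w=cap('wrist'); s=cap('side'); print(ctrl.state()['joint_pos'].round(2))
def onp(u,v,h):
    o,d=ray(w,u,v,True); t=((DIAL+h*N-o)@N)/(d@N); p=o+t*d-DIAL; return np.array([p@U,p@L])*1000
p0=proj(w,DIAL+.037*N,True); print('dial px',p0)
hsv=cv2.cvtColor(w['pixels'],cv2.COLOR_RGB2HSV); m=cv2.inRange(hsv,(0,120,60),(6,255,255))|cv2.inRange(hsv,(170,120,60),(180,255,255))
ys,xs=np.nonzero(m); k=np.hypot(xs-p0[0],ys-p0[1])<35
P=np.array([onp(x,y,.037) for x,y in zip(xs[k],ys[k])]); c=P.mean(0); v=np.linalg.svd(P-c)[2][0]
print(len(P),c,np.degrees(np.arctan2(v[1],v[0])),np.degrees(np.arctan2(c[1],c[0])))
x,y=p0.astype(int); x0,y0=max(0,x-75),max(0,y-75)
o=np.zeros((450,800,3),np.uint8); a=cv2.resize(w['pixels'][y0:y0+150,x0:x0+150],None,fx=2.66,fy=2.66,interpolation=cv2.INTER_CUBIC); o[:a.shape[0],:min(a.shape[1],399)]=a[:,:399]
o[:300,400:]=cv2.resize(s['pixels'][165:240,240:340],(400,300),interpolation=cv2.INTER_CUBIC)
cv2.imwrite('pics/e1.png',np.clip(o[...,::-1].astype(float)*1.4,0,255).astype(np.uint8))
yb=[b for b in blobs(w,(18,80,60),(36,255,255),25)]; pr=proj(w,RING,True); print('ring px',pr,[(b,onp(*b[0],0).round(1)) for b in yb if np.hypot(b[0][0]-pr[0],b[0][1]-pr[1])<20])
E
```

```text
[ 0.12  0.04  2.01 -0.4   0.55 -0.56]
dial px [279.51813934 201.18504302]
57 [10.03247327 -3.99595809] -18.00298124298577 -21.717510574960983
ring px [210.19030961 218.29482657] [(([210.9, 216.5], [196, 203, 30, 30, 570]), array([ -1.5, -73.5]))]
```

View pics/e1.png

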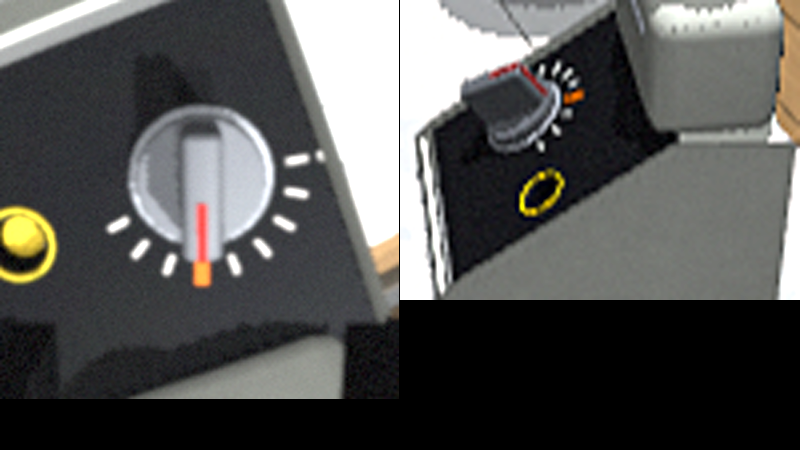

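The pointer is on the orange mark with the gripper clear: step 1 done. Now over the pin.

```bash
python3 - <<'E'
from h import *
V=frame(np.array([0,0,-1.]),np.array([1.,0,0]))
delta([PIN[0],PIN[1],.22],V)
E
```

```text
t 10.75 delta [-0.4602, -0.5182, 0.1611, 0.3024, 0.2676, 0.5954] tcp [0.4027 0.1177 0.2155] J [ 0.12  0.04  2.01 -0.4   0.55 -0.56]
```

Emit:
apply_moves:
  rows:
    - [[-0.057,-0.065,0.01,0.038,0.033,0.074,0.5],[-0.115,-0.13,0.03,0.076,0.067,0.149,0.5],[-0.173,-0.194,0.05,0.113,0.1,0.223,0.5],[-0.23,-0.259,0.075,0.151,0.134,0.298,0.5],[-0.288,-0.324,0.1,0.189,0.167,0.372,0.5],[-0.345,-0.389,0.12,0.227,0.2,0.446,0.5],[-0.403,-0.453,0.141,0.265,0.234,0.521,0.5],[-0.4602,-0.5182,0.1611,0.3024,0.2676,0.5954,0.5]]

```text
time: 11.75
tool_pos: [0.468, -0.234, 0.219]
ee_rot: [-0.002, 0.709, 0.705, -0.0]
contact_force: [0.4, 1.2, 0.8]
gripper_width: 0.0441
finger_force: 0.0
```

```bash
python3 - <<'E'
from h import *
V=frame(np.array([0,0,-1.]),np.array([1.,0,0]))
delta([PIN[0],PIN[1],.22],V)
w=cap('wrist'); print('pred top',proj(w,[PIN[0],PIN[1],.1185],True),'collar',proj(w,[PIN[0],PIN[1],.066],True))
print([ (b,plane(w,*b[0],.1185,True).round(4)) for b in blobs(w,(0,130,50),(7,255,255),8)])
cv2.imwrite('pics/p1.png',np.clip(w['pixels'][...,::-1].astype(float)*1.3,0,255).astype(np.uint8))
E
```

```text
t 11.75 delta [0.004, -0.0, -0.0019, -0.0021, -0.0016, -0.0032] tcp [ 0.468 -0.234  0.219] J [-0.69  0.36  1.42 -0.    1.37 -0.69]
pred top [280.08393091 209.72564667] collar [280.08421668 194.9909842 ]
[(([500.9, 142.8], [479, 119, 45, 48, 1351]), array([ 0.6591, -0.1729,  0.1185])), (([283.3, 202.6], [272, 186, 22, 34, 530]), array([ 0.4705, -0.2264,  0.1185]))]
```

View pics/p1.png

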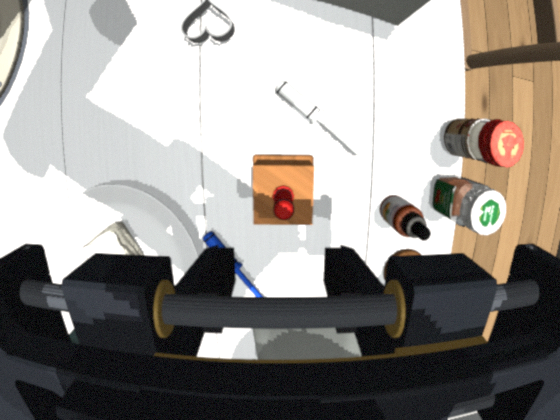

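Wrist view: block top at (253–313,165–224), red cap at (284,209), collar about (283,190). The blue and grey pins lie flat, and there is nothing in the fingers' way. The pin is about 3 px to +x of my estimate.

```bash
python3 - <<'E'
from h import *
w=cap('wrist')
V=frame(np.array([0,0,-1.]),np.array([1.,0,0]))
a=plane(w,284,209,.1185,True); b=plane(w,283,194.5,.064,True); print('top',a.round(4),'block centre',b.round(4))
for u,v in [(253,165),(313,165),(253,224),(313,224)]: print(plane(w,u,v,.064,True).round(4))
p=[(a[0]+b[0])/2,(a[1]+b[1])/2,.0825]; delta(p,V)
E
```

```text
top [ 0.472  -0.2366  0.1185] block centre [ 0.4716 -0.2372  0.064 ]
[ 0.4447 -0.2094  0.064 ]
[ 0.4992 -0.21    0.064 ]
[ 0.4429 -0.2654  0.064 ]
[ 0.4998 -0.2661  0.064 ]
t 11.85 delta [-0.0008, 0.0069, 0.2713, -0.0017, -0.0006, -0.0044] tcp [ 0.4687 -0.2366  0.2181] J [-0.69  0.36  1.41 -0.    1.37 -0.69]
```

Emit:
apply_moves:
  rows:
    - [[-0.0008,0.007,0.03,-0.0017,0,-0.0044,0.5],[-0.0008,0.007,0.08,-0.0017,0,-0.0044,0.5],[-0.0008,0.007,0.13,-0.0017,0,-0.0044,0.5],[-0.0008,0.007,0.18,-0.0017,0,-0.0044,0.5],[-0.0008,0.007,0.22,-0.0017,0,-0.0044,0.5],[-0.0008,0.007,0.25,-0.0017,0,-0.0044,0.5],[-0.0008,0.007,0.27,-0.0017,0,-0.0044,0.5],[-0.0008,0.007,0.27,-0.0017,0,-0.0044,0.6]]

```text
time: 12.85
tool_pos: [0.4711, -0.2319, 0.0846]
ee_rot: [0.0, 0.705, 0.71, 0.001]
contact_force: [0.6, 0.1, 0.0]
gripper_width: 0.0368
finger_force: 0.0
```

Emit:
apply_moves:
  rows:
    - [[0,0,0,0,0,0,0.7],[0,0,0,0,0,0,0.8],[0,0,0,0,0,0,1],[0,0,0,0,0,0,1],[0,0,0,0,0,0,1],[0,0,0,0,0,0,1],[0,0,0,0,0,0,1],[0,0,0,0,0,0,1]]

```text
time: 13.85
tool_pos: [0.4716, -0.2325, 0.0858]
ee_rot: [0.001, 0.705, 0.71, 0.001]
contact_force: [-0.3, 1.1, 5.9]
gripper_width: 0.0151
finger_force: 30.0
```

```bash
python3 - <<'E'
from h import *
s=ctrl.state(); print(s['tool_pos'],s['ee_rot'],s['gripper_width'],s['contact_force'],s['joint_pos'].round(2))
E
```

```text
[ 0.47160464 -0.23246006  0.08577172] [0.0014115  0.70466106 0.7095419  0.00104489] 0.015072880135167664 [-0.33496014  1.11512876  5.87760906] [-0.68  0.52  1.6   0.    1.02 -0.69]
```

Gripped: TCP (.4716,-.2325), width 15 mm. The pin's handle middle lies 7.7 mm behind the TCP. Lift.

Emit:
apply_moves:
  rows:
    - [[0,0,-0.02,0,0,0,1],[0,0,-0.05,0,0,0,1],[0,0,-0.09,0,0,0,1],[0,0,-0.13,0,0,0,1],[0,0,-0.17,0,0,0,1],[0,0,-0.21,0,0,0,1],[0,0,-0.23,0,0,0,1],[0,0,-0.23,0,0,0,1]]

```text
time: 14.85
tool_pos: [0.4711, -0.2324, 0.2007]
ee_rot: [0.001, 0.705, 0.71, 0.001]
contact_force: [0.0, -0.2, -0.4]
gripper_width: 0.0149
finger_force: 30.0
```

```bash
python3 - <<'E'
from h import *
s=ctrl.state(); print(s['gripper_width'],s['contact_force'],s['finger_force'])
k=cap('side'); t=s['tool_pos']; print('pred grip',proj(k,t+[0,0,.0077]),'tip',proj(k,t-[0,0,.0818]),'top',proj(k,t+[0,0,.0327]))
print(blobs(k,(0,130,50),(7,255,255),6))
x,y=proj(k,t).astype(int); cv2.imwrite('pics/l1.png',np.clip(cv2.resize(k['pixels'][y-50:y+90,x-60:x+60],None,fx=4,fy=4,interpolation=cv2.INTER_CUBIC)[...,::-1].astype(float)*1.3,0,255).astype(np.uint8)); print(x-60,y-50)
delta(RING+.1118*N,frame(-N,np.array([1.,0,0])))
E
```

```text
0.014946505552976618 [ 0.01541338 -0.23761208 -0.43725917] 29.999916605083854
pred grip [329.78076192 239.87859515] tip [325.46968398 278.55524553] top [331.11865689 227.87572795]
[([487.9, 5.7], [486, 4, 4, 4, 7]), ([272.7, 184.5], [271, 182, 5, 6, 6]), ([400.8, 237.6], [390, 227, 23, 22, 331]), ([329.8, 240.2], [327, 230, 7, 22, 102]), ([327.4, 254.2], [323, 252, 10, 5, 32])]
269 193
t 14.9 delta [0.5385, -0.1026, 0.0663, -0.3733, -0.1037, -0.027] tcp [ 0.471  -0.2322  0.2001] J [-0.68  0.38  1.45  0.    1.32 -0.69]
```

View pics/l1.png

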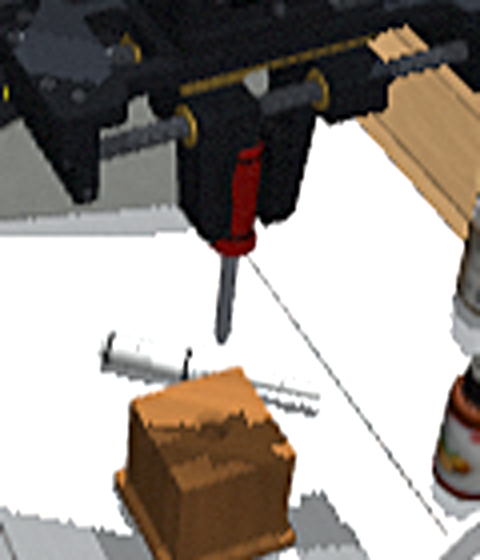

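Pin held straight: tip at side px (324,278), predicted (325,278.5). Moving to 30 mm outside the recess, aligned with its axis.

Emit:
apply_moves:
  rows:
    - [[0.05,-0.01,0.006,-0.045,-0.013,-0.003,1],[0.12,-0.023,0.015,-0.09,-0.026,-0.006,1],[0.2,-0.038,0.025,-0.14,-0.039,-0.01,1],[0.28,-0.053,0.034,-0.19,-0.053,-0.014,1],[0.36,-0.069,0.044,-0.24,-0.067,-0.017,1],[0.44,-0.084,0.054,-0.29,-0.081,-0.021,1],[0.51,-0.097,0.063,-0.34,-0.094,-0.025,1],[0.5385,-0.1026,0.0663,-0.3733,-0.1037,-0.027,1]]

```text
time: 15.9
tool_pos: [0.4166, 0.0384, 0.1661]
ee_rot: [0.261, 0.656, 0.692, 0.15]
contact_force: [0.4, 0.9, 1.0]
gripper_width: 0.0148
finger_force: 30.0
```

Emit:
apply_moves:
  rows:
    - [[0,0,0,0,0,0,1],[0,0,0,0,0,0,1],[0,0,0,0,0,0,1],[0,0,0,0,0,0,1],[0,0,0,0,0,0,1],[0,0,0,0,0,0,1],[0,0,0,0,0,0,1],[0,0,0,0,0,0,1]]

```text
time: 16.9
tool_pos: [0.418, 0.0366, 0.1671]
ee_rot: [0.261, 0.657, 0.691, 0.149]
contact_force: [-0.2, -0.5, -1.0]
gripper_width: 0.0151
finger_force: 30.0
```

```bash
python3 - <<'E'
from h import *
Rt=frame(-N,np.array([1.,0,0]))
delta(RING+.1118*N,Rt); print(ctrl.state()['contact_force'])
k=cap('side'); w=cap('wrist'); s=ctrl.state(); t=s['tool_pos']; tip=t-.0818*N
print('side: tip',proj(k,tip),'ring',proj(k,RING),[b for b in blobs(k,(18,80,60),(36,255,255),12) if 250<b[0][0]<310])
print('wrist: ring',proj(w,RING,True),'tip',proj(w,tip,True),[b for b in blobs(w,(18,80,60),(36,255,255),12) if 200<b[0][0]<350])
a=cv2.resize(k['pixels'][165:245,230:330],(500,400),interpolation=cv2.INTER_CUBIC); b=cv2.resize(w['pixels'][150:350,210:360],(300,400),interpolation=cv2.INTER_CUBIC)
cv2.imwrite('pics/r1.png',np.clip(np.hstack([a,b])[...,::-1].astype(float)*1.4,0,255).astype(np.uint8))
E
```

```text
t 16.9 delta [0.0003, -0.0004, 0.0001, 0.0002, 0.0002, 0.0001] tcp [0.418  0.0366 0.1671] J [-0.17  0.11  2.14 -0.14  0.29 -0.11]
[-0.22144962 -0.49498485 -1.04165323]
side: tip [267.90738347 204.13411282] ring [275.54527756 212.27894446] [([274.9, 212.9], [270, 207, 11, 12, 47])]
wrist: ring [278.81503103 207.85166018] tip [279.13059622 218.89416442] [([278.1, 204.8], [259, 189, 39, 36, 865]), ([217.9, 311.0], [212, 282, 15, 60, 519]), ([341.4, 313.1], [336, 284, 10, 58, 329]), ([324.7, 354.6], [116, 344, 323, 19, 1238])]
```

View pics/r1.png

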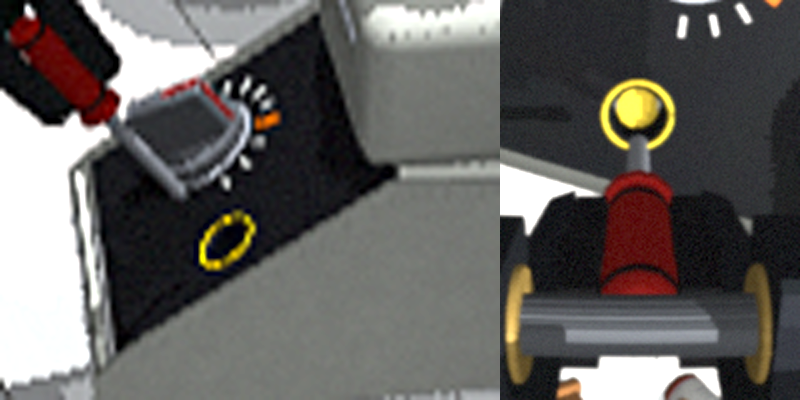

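Wrist crop: ring centre at about (279,207.5) and tip at (279,219), both matching the predictions. I'll insert in steps.

Emit:
apply_moves:
  rows:
    - [[0,0,0.01,0,0,0,1],[0,0,0.022,0,0,0,1],[0,0,0.036,0,0,0,1],[0,0,0.05,0,0,0,1],[0,0,0.062,0,0,0,1],[0,0,0.072,0,0,0,1],[0,0,0.078,0,0,0,1],[0,0,0.078,0,0,0,1]]

```text
time: 18.0
tool_pos: [0.4398, 0.0312, 0.135]
ee_rot: [0.261, 0.657, 0.691, 0.149]
contact_force: [-0.1, 0.4, 0.7]
gripper_width: 0.0152
finger_force: 30.0
```

```bash
python3 - <<'E'
from h import *
Rt=frame(-N,np.array([1.,0,0]))
s=ctrl.state(); print(s['contact_force'],s['contact_force']@N)
delta(RING+.0648*N,Rt)
E
```

```text
[-0.14638582  0.44891457  0.72096115] 0.7335358112651675
t 18.0 delta [0.0004, -0.0004, 0.0159, 0.0, 0.0002, 0.0001] tcp [0.4398 0.0312 0.135 ] J [-0.18  0.22  2.14 -0.21  0.18 -0.04]
```

J5 (0.18) is close to its limit (0.17). I'll tilt the tool 4° towards vertical about the tip, which fits the recess clearance, before pressing.

```bash
python3 - <<'E'
from h import *
a=np.radians(31); Nt=np.array([-np.sin(a)*np.cos(yaw),-np.sin(a)*np.sin(yaw),np.cos(a)])
Rt=frame(-Nt,np.array([1.,0,0]))
for h in (-.009,-.0155,-.0175): delta(RING+h*N+.0818*Nt,Rt)
E
```

```text
t 18.0 delta [-0.0029, 0.0106, 0.0003, 0.0427, 0.0127, 0.0079] tcp [0.4398 0.0312 0.135 ] J [-0.18  0.22  2.14 -0.21  0.18 -0.04]
t 18.0 delta [-0.0029, 0.0106, 0.0133, 0.0427, 0.0127, 0.0079] tcp [0.4398 0.0312 0.135 ] J [-0.18  0.22  2.14 -0.21  0.18 -0.04]
t 18.0 delta [-0.0029, 0.0106, 0.0173, 0.0427, 0.0127, 0.0079] tcp [0.4398 0.0312 0.135 ] J [-0.18  0.22  2.14 -0.21  0.18 -0.04]
```

Emit:
apply_moves:
  rows:
    - [[-0.001,0.003,0,0.014,0.004,0.002,1],[-0.002,0.007,0,0.028,0.008,0.005,1],[-0.0029,0.0106,0,0.0427,0.0127,0.0079,1],[-0.0029,0.0106,0.003,0.0427,0.0127,0.0079,1],[-0.0029,0.0106,0.006,0.0427,0.0127,0.0079,1],[-0.0029,0.0106,0.009,0.0427,0.0127,0.0079,1],[-0.0029,0.0106,0.011,0.0427,0.0127,0.0079,1],[-0.0029,0.0106,0.0133,0.0427,0.0127,0.0079,1]]

```text
time: 19.0
tool_pos: [0.4479, 0.0294, 0.1328]
ee_rot: [0.231, 0.668, 0.694, 0.134]
contact_force: [-0.6, 0.5, 1.1]
gripper_width: 0.0152
finger_force: 30.0
```

```bash
python3 - <<'E'
from h import *
a=np.radians(31); Nt=np.array([-np.sin(a)*np.cos(yaw),-np.sin(a)*np.sin(yaw),np.cos(a)])
Rt=frame(-Nt,np.array([1.,0,0]))
s=ctrl.state(); f=s['contact_force']; print('axial',f@Nt,'lat',f@U,f@L)
for h in (-.0155,-.017): delta(RING+h*N+.0818*Nt,Rt)
E
```

```text
axial 1.321100670127901 lat 0.08517688220974609 0.29807592248317133
t 19.0 delta [-0.0, -0.0001, 0.0001, 0.0001, -0.0, -0.0001] tcp [0.4479 0.0294 0.1328] J [-0.18  0.23  2.08 -0.1   0.29 -0.13]
t 19.0 delta [-0.0001, 0.0002, 0.0031, 0.0001, -0.0, -0.0001] tcp [0.4479 0.0294 0.1328] J [-0.18  0.23  2.08 -0.1   0.29 -0.13]
```

Emit:
apply_moves:
  rows:
    - [[0,0,0.0012,0,0,0,1],[0,0,0.0024,0,0,0,1],[0,0,0.0036,0,0,0,1],[0,0,0.005,0,0,0,1],[0,0,0.005,0,0,0,1],[0,0,0.005,0,0,0,1],[0,0,0.005,0,0,0,1],[0,0,0.005,0,0,0,1]]

```text
time: 20.0
tool_pos: [0.4491, 0.0291, 0.1307]
ee_rot: [0.231, 0.668, 0.694, 0.134]
contact_force: [-1.5, -0.5, 2.1]
gripper_width: 0.015
finger_force: 30.0
```

```bash
python3 - <<'E'
from h import *
s=ctrl.state(); f=s['contact_force']; print(f@N,f@U,f@L,((s['tool_pos']-RING)@N)*1000)
E
```

```text
2.5183626608857255 0.07026091985886745 -0.8143267663382409 63.73283155539919
```

Emit:
apply_moves:
  rows:
    - [[0,0,0.001,0,0,0,1],[0,0,0.002,0,0,0,1],[0,0,0.003,0,0,0,1],[0,0,0.004,0,0,0,1],[0,0,0.004,0,0,0,1],[0,0,0.004,0,0,0,1],[0,0,0.004,0,0,0,1],[0,0,0.004,0,0,0,1]]

```text
time: 21.0
tool_pos: [0.4501, 0.0288, 0.129]
ee_rot: [0.231, 0.668, 0.694, 0.134]
contact_force: [-2.0, 0.3, 4.2]
gripper_width: 0.0151
finger_force: 30.0
```

```bash
python3 - <<'E'
from h import *
s=ctrl.state(); f=s['contact_force']; print(f@N,f@U,f@L,((s['tool_pos']-RING)@N)*1000)
E
```

```text
4.569162289479668 0.7328037925375473 -0.19019622210247625 61.742708790421496
```

Emit:
apply_moves:
  rows:
    - [[0,0,0.001,0,0,0,1],[0,0,0.002,0,0,0,1],[0,0,0.003,0,0,0,1],[0,0,0.003,0,0,0,1],[0,0,0.003,0,0,0,1],[0,0,0.003,0,0,0,1],[0,0,0.003,0,0,0,1],[0,0,0.003,0,0,0,1]]

```text
time: 22.0
tool_pos: [0.4508, 0.0287, 0.128]
ee_rot: [0.232, 0.668, 0.694, 0.134]
contact_force: [-5.7, 2.2, 10.1]
gripper_width: 0.0152
finger_force: 30.0
```

```bash
python3 - <<'E'
from h import *
s=ctrl.state(); f=s['contact_force']; print(f@N,f@U,f@L,((s['tool_pos']-RING)@N)*1000)
E
```

```text
11.75105260592101 0.7974901850621908 0.7286575847628111 60.55033929029671
```

Force jumped to 11.8 N against the stop, so the button is fully in. Withdraw.

Emit:
apply_moves:
  rows:
    - [[0,0,-0.01,0,0,0,1],[0,0,-0.03,0,0,0,1],[0,0,-0.05,0,0,0,1],[0,0,-0.075,0,0,0,1],[0,0,-0.1,0,0,0,1],[0,0,-0.125,0,0,0,1],[0,0,-0.14,0,0,0,1],[0,0,-0.14,0,0,0,1]]

```text
time: 23.0
tool_pos: [0.4157, 0.0373, 0.1883]
ee_rot: [0.232, 0.668, 0.694, 0.135]
contact_force: [0.0, -0.1, 0.1]
gripper_width: 0.0152
finger_force: 30.0
```

```bash
python3 - <<'E'
from h import *
V=frame(np.array([0,0,-1.]),np.array([1.,0,0])); V=R.from_quat([.705,.71,.001,.001]).as_matrix()
delta([.4714,-.2322,.201],V); s=ctrl.state(); print(s['contact_force'],s['gripper_width'])
E
```

```text
t 23.0 delta [-0.5371, 0.0706, 0.1003, 0.3317, 0.0898, 0.0194] tcp [0.4157 0.0373 0.1883] J [-0.18  0.06  2.06 -0.07  0.48 -0.16]
[ 0.03582716 -0.12264841  0.09203342] 0.015207680705947097
```

Emit:
apply_moves:
  rows:
    - [[-0.05,0.007,0.009,0.031,0.008,0.002,1],[-0.12,0.016,0.022,0.074,0.02,0.004,1],[-0.2,0.026,0.037,0.124,0.033,0.007,1],[-0.28,0.037,0.052,0.173,0.047,0.01,1],[-0.36,0.047,0.067,0.222,0.06,0.013,1],[-0.44,0.058,0.082,0.272,0.074,0.016,1],[-0.51,0.067,0.095,0.315,0.085,0.018,1],[-0.5371,0.0706,0.1003,0.3317,0.0898,0.0194,1]]

```text
time: 24.0
tool_pos: [0.472, -0.2344, 0.1994]
ee_rot: [-0.0, 0.705, 0.709, 0.0]
contact_force: [-0.4, -0.1, -0.7]
gripper_width: 0.0151
finger_force: 30.0
```

Emit:
apply_moves:
  rows:
    - [[0,0,0,0,0,0,1],[0,0,0,0,0,0,1],[0,0,0,0,0,0,1],[0,0,0,0,0,0,1],[0,0,0,0,0,0,1],[0,0,0,0,0,0,1],[0,0,0,0,0,0,1],[0,0,0,0,0,0,1]]

```text
time: 25.0
tool_pos: [0.4715, -0.2323, 0.2003]
ee_rot: [0.0, 0.705, 0.71, 0.001]
contact_force: [0.3, -0.7, -1.3]
gripper_width: 0.0153
finger_force: 30.0
```

```bash
python3 - <<'E'
from h import *
V=R.from_quat([.705,.71,.001,.001]).as_matrix()
delta([.4714,-.2322,.201],V); k=cap('side'); s=ctrl.state(); t=s['tool_pos']
print('pred grip',proj(k,t+[0,0,.0077]),'tip',proj(k,t-[0,0,.0818]))
print([b for b in blobs(k,(0,130,50),(7,255,255),6) if 300<b[0][0]<350],[b for b in blobs(k,(0,130,50),(7,255,255),4) if 250<b[0][0]<300])
# tip: lowest non-white/steel pixels under collar
g=k['pixels'].astype(int); 
for v in range(262,284): print(v,''.join('%4d'%g[v,u].max() for u in range(318,334)))
print([b for b in blobs(k,(5,120,60),(18,255,255),200) if 290<b[0][0]<350])
E
```

```text
t 25.0 delta [0.0001, -0.0002, -0.0014, -0.0008, -0.0002, -0.0] tcp [ 0.4715 -0.2323  0.2003] J [-0.68  0.38  1.45  0.    1.32 -0.69]
pred grip [329.92475371 239.99505318] tip [325.6053478  278.63650013]
[([331.5, 230.7], [329, 229, 6, 4, 11]), ([329.8, 242.0], [327, 233, 7, 19, 98]), ([327.4, 254.4], [323, 252, 10, 5, 33])] [([271.8, 183.2], [271, 182, 3, 3, 4])]
262  215 217 216 217 223 245  47  60  69  54 178 227 218 220 222 212
263  215 218 216 218 223 213  46  63  69  52 214 224 218 218 219 221
264  216 217 214 218 227 184  47  66  69  47 240 224 216 215 218 219
265  217 215 217 219 228 188  51  66  67  74 236 222 217 216 217 217
266  215 217 217 219 233 160  51  68  64  90 236 223 217 217 215 216
267  218 217 216 220 235 105  55  66  66  82 235 219 216 216 217 217
268  218 217 219 222 238  81  58  69  62 108 232 221 216 216 217 217
269  211 212 210 223 239  89  59  69  59 164 231 219 215 216 216 217
270  212 212 210 216 235  67  63  71  55 183 230 220 217 217 215 218
271  213 213 211 215 237  47  63  67  50 172 221 211 219 218 217 216
272  210 210 213 217 207  50  65  71  50 208 220 212 211 211 213 217
273  210 212 213 220 177  49  65  69  43 233 216 212 212 212 212 210
274  212 211 214 224 181  53  64  64  68 232 217 210 211 210 211 210
275  211 212 214 223 153  53  67  64  80 226 216 210 210 212 211 211
276  211 212 214 222 148  52  68  55 145 222 215 210 211 211 210 211
277  211 211 212 219 209  48  55  73 209 218 212 209 210 211 211 211
278  212 210 214 214 229 100  38 144 223 216 211 211 210 211 211 211
279  214 198 199 215 218 186 166 202 217 211 211 210 210 211 210 210
280  200 205 205 213 214 217 218 217 210 210 211 209 211 211 211 211
281  205 220 219 212 214 214 213 212 210 210 211 211 212 210 210 211
282  221 217 217 218 219 218 221 213 212 213 212 212 210 209 210 211
283  221 220 218 217 220 200 215 217 220 222 221 217 214 212 213 210
[([322.5, 310.9], [298, 285, 45, 55, 1424])]
```

Tip at side px (324,278.5), unchanged: no slip. Lowering into the hole at the pick-up position.

Emit:
apply_moves:
  rows:
    - [[0,0,0.015,0,0,0,1],[0,0,0.035,0,0,0,1],[0,0,0.055,0,0,0,1],[0,0,0.075,0,0,0,1],[0,0,0.095,0,0,0,1],[0,0,0.11,0,0,0,1],[0,0,0.12,0,0,0,1],[0,0,0.12,0,0,0,1]]

```text
time: 26.05
tool_pos: [0.4715, -0.2322, 0.1401]
ee_rot: [0.0, 0.705, 0.71, 0.001]
contact_force: [1.1, 0.2, 0.9]
gripper_width: 0.0149
finger_force: 30.0
```

Emit:
apply_moves:
  rows:
    - [[0,0,0.015,0,0,0,1],[0,0,0.03,0,0,0,1],[0,0,0.05,0,0,0,1],[0,0,0.07,0,0,0,1],[0,0,0.085,0,0,0,1],[0,0,0.098,0,0,0,1],[0,0,0.106,0,0,0,1],[0,0,0.106,0,0,0,1]]

```text
time: 27.05
tool_pos: [0.4716, -0.2322, 0.0871]
ee_rot: [0.0, 0.705, 0.71, 0.001]
contact_force: [-0.4, 0.1, 0.3]
gripper_width: 0.0148
finger_force: 30.0
```

Inside the hole with no side load, about 1 mm above seat. Release and rise.

Emit:
apply_moves:
  rows:
    - [[0,0,0.001,0,0,0,0.9],[0,0,0.001,0,0,0,0.8],[0,0,0.001,0,0,0,0.7],[0,0,0.001,0,0,0,0.6],[0,0,0.001,0,0,0,0.5],[0,0,0.001,0,0,0,0.5],[0,0,0.001,0,0,0,0.5],[0,0,0.001,0,0,0,0.5]]

```text
time: 28.05
tool_pos: [0.4717, -0.2322, 0.0868]
ee_rot: [0.0, 0.705, 0.71, 0.001]
contact_force: [0.6, 0.1, 0.8]
gripper_width: 0.0443
finger_force: 0.0
```

Emit:
apply_moves:
  rows:
    - [[0,0,-0.02,0,0,0,0.5],[0,0,-0.06,0,0,0,0.5],[0,0,-0.1,0,0,0,0.5],[0,0,-0.15,0,0,0,0.5],[0,0,-0.2,0,0,0,0.5],[0,0,-0.25,0,0,0,0.5],[0,0,-0.27,0,0,0,0.5],[0,0,-0.27,0,0,0,0.5]]

```text
time: 29.05
tool_pos: [0.4715, -0.2323, 0.2221]
ee_rot: [0.001, 0.705, 0.71, 0.001]
contact_force: [0.7, -0.1, -0.0]
gripper_width: 0.044
finger_force: 0.0
```

```bash
python3 - <<'E'
from h import *
k=cap('side'); w=cap('wrist')
print([b for b in blobs(k,(0,140,60),(7,255,255),5) if 250<b[0][0]<350])
print('side expected top',proj(k,[.4715,-.232,.1175]),'collar',proj(k,[.4715,-.232,.066]))
print('wrist',[b for b in blobs(w,(0,130,50),(7,255,255),20)],proj(w,[.4715,-.232,.1185],True),proj(w,[.4715,-.232,.066],True))
print('cutter etc',[b for b in blobs(k,(18,80,60),(36,255,255),40) if b[0][0]<300][:4], ctrl.state()['contact_force'],ctrl.state()['gripper_width'])
E
```

```text
[([324.0, 279.4], [320, 277, 8, 6, 37]), ([323.2, 291.1], [319, 284, 10, 15, 81]), ([322.6, 300.5], [318, 297, 10, 7, 25])]
side expected top [325.49888561 278.92031224] collar [323.31280623 298.50570642]
wrist [([496.4, 146.7], [474, 123, 45, 48, 1331]), ([279.6, 203.7], [269, 187, 21, 34, 525])] [279.83124111 211.07294873] [279.62090513 196.13692599]
cutter etc [([194.7, 186.3], [182, 177, 27, 20, 364]), ([22.6, 218.6], [0, 202, 51, 50, 1292])] [ 0.26621768  0.10335997 -0.46840711] 0.044012493013963046
```

The pin stands as at the start (cap at side px (324,279.4), originally (323.6,279.5)), and the gripper is clear of everything. Handing in.

```bash
python3 -c "
from rig import ctrl
print(ctrl.job_done())"
```

```text
the job is handed in; nothing more can be done
None
```

I handed the job in at about 29 s of the 58 s allowed: dial turned 4 clicks (position 1 to 5) onto the orange mark, button pressed to its stop with the red pin (11.8 N), and the pin back upright in its block; the hand-in returned no verdict, and I did not re-image the dial or button at the end.

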